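Extension bar out of the socket bin

ROBOT

A 6-joint arm with a two-finger parallel gripper is mounted at the origin on the work surface. World frame = base frame: x ahead of the robot, y to its left, z up, the work surface at z = 0. Lengths are in m, angles in rad, forces in N, time in s.
With the tool pointing down it reaches from about 0.425 to 0.95 m from the base axis. Payload 3.5 kg.
Tool frame: the origin (TCP) lies between the finger pads; the fingertips stand 19 mm ahead of it and the grasp point (between the pads) is the TCP; y points along the fingers, z is the direction in which the jaws open and shut, and the axes are right-handed (so a half turn about y gives the same grasp; the last joint's range is limited). The gripper opens to 85 mm and grips with 20 to 120 N. Pads are 22 mm wide; open, the fingers measure 114 mm over their backs; the gripper's body (76 mm by 85 mm) begins 54 mm behind the grasp point. The pads swing forward as they close: fully open they stand 13 mm farther back than shut.
Start: joints at [-1.26, 0.286, 1.577, -0, 1.279, -0.15], TCP at [0.3, -0.605, 0.25] pointing down, gripper open.
Joint ranges: [-2.77, 2.77], [-0.9, 2.22], [0.21, 2.48], [-1.53, 4.67], [0.24, 2.81], [-2.84, 2.84]. Speed limits (rad/s): [2.79, 2.79, 3.14, 3.14, 3.14, 3.14].

INTERFACE

Orientations are given as a unit quaternion [x, y, z, w].
In Python, from bench import arm gives the robot as it stands. The module is installed in compiled form; this text tells all that it offers.
- The arm moves only by the tool arm_command, never from a script. Its argument "moves" is a list that holds one entry, the list of rows, each a list of 6 numbers: the shift along the world's x, y, z in m, then the turn, a rotation vector about the world's x, y, z in degrees. A call has 1 to 8 rows; each row shifts and turns the commanded pose from where the row before left it; what a row does not reach is not made up. A row lasts 1/10 s, in which the tool goes at most 50 mm and 8.59 degrees, less where a joint would pass 70% of its speed; a pose out of reach is approached as far as the arm can. A call with a gripper value outside its range is refused whole. "gripper" is the finger opening in m, from 0 to 0.0854, set as the call begins (left out, the last holds). The fingers move at their own pace and stop on an object; the grip force is fixed at half the most. Time passes only in rows, so rows that do not move let the fingers close. It gives the time, the measured TCP pose, the force and the opening at its end, in the units of the state.
- arm.get_obs(): the state, without advancing time (a new reading comes with each control period).
- arm.get_image(name): name is "scene" or "top" or "wrist"; returns a dict with "pixels" (420x560x3 uint8, red, green, blue), "K" (3x3 intrinsics, pixels), "pose" (4x4, takes a point from camera to world coordinates); the wrist camera has in their place "tool_from_camera" (4x4, takes a point from camera to tool coordinates, whose origin is the TCP and whose axes are the tool frame's). Camera axes: x right, y up, looking along -z (the intrinsics and any distortion apply to the point x, -y, -z); pixel columns grow to the right and rows downward; lengths in m; the calibration is good to about 2 mm. A picture is of the moment at which its call begins: read the wrist's pose just before it. There is no depth.
- arm.finish_job(): hands the job in, once; it reports no verdict.
The state is a dict: "time": time; "joints": joint angles; "dq": joint speeds; "effort": joint torques, N m; "tool_pos": TCP position; "ee_rot": TCP orientation; "contact_force": force on the tool from outside, world axes, zero at the start; "ft_torque": the same for the moment, N m; "gripper_width": opening from 0.0 (shut) to 1.0 (fully open).
Only numpy, scipy, OpenCV 4.12 (cv2) and the standard library are available. Lean on these libraries where they do the work, as an engineer would, in place of code of your own. Each camera call takes 0.05 s, during which the arm holds its last target. There are 200 camera calls.

TASK

Slide the tray on the yellow bin all the way to its other end and leave it there, then take the long extension bar out of the bin and lay it in the bar rest, fully down in both forks. Leave all the other parts in the bin, and do not disturb the hammer, jar and wrench on the bench.

Things in the scene. Friction and masses are not known exactly. Their poses are not given: they have to be found in the camera images.
- bin: open yellow plastic parts bin, fixed to the bench, 260 x 380 mm (its x, y), walls 60 mm high and 5 mm thick (inside floor 5 mm above the bench). Origin: centre of its underside; z up, y along its long side, the way the tray slides.
- tray (a joint): the grey tray that slides along the bin's rim, in m: 0 = at the bin's -y end (tray centre at y = -120 mm in the bin's frame), 0.24 = fully at its +y end (centre at +120 mm). It starts between 0 and 0.04, over the middle of the long bar. It runs with light friction and stays where left.
- tray_lug (a point): top centre of the upright dark steel lug in the middle of the tray, for pushing it; moves with the tray. Lug: 70 mm along the bin's x, 10 mm thick along y, top 117 mm above the bench. Tray: open, 272 (x) by 130 mm (y), 62 to 88 mm above the bench; small sockets fixed in it at both x ends reach 93 mm high, 95 mm or more from the lug's centre.
- long_bar: long socket extension bar, plain steel, 180 mm, 0.26 kg, lying in the bin partly under the tray. Origin: on its axis at mid-length, length along its y. Round shank 15 mm thick from y = -55 to 55 mm; hex collars 24 mm across flats at -90 to -55 and 55 to 75 mm; square tip to 90 mm. Lying, its axis is 12 mm above the bin floor.
- short_bar: the short extension bar, the same shape and thickness but only 90 mm long, lying on the bin floor; stays in the bin. Origin: on its axis at mid-length, length along its y.
- rest: bar rest, fixed: dark steel plate 90 x 120 x 8 mm (x, y, z) with two aluminium forks 8 mm thick at y = -40 and +40 mm. Fork notches open upward, 18 mm wide from 45 to 57 mm above the bench, widening to 38 mm at 77 mm. The bar lies in both along y, its middle between the forks, a collar beyond each fork, either way round. Origin: centre of the underside.
- rest_seat (a point): where the middle of the long bar's axis is when it lies home in the rest: between the forks, 52.5 mm above the bench.
- hammer: hammer, 280 mm long, lying on the bench to the robot's left; bystander. Lies along its x; origin at the underside.
- jar: closed jar, 64 mm in diameter, 90 mm tall, standing on the bench beyond the work; bystander. Origin: centre of the underside.
- wrench: wrench, 200 mm long, lying on the bench to the robot's right; bystander. Lies along its x; origin at the underside.
- nut1: plain steel hexagonal coupling nut, 24 mm across flats, 50 mm long, lying on the bin floor; stays in the bin. Origin: on its axis at mid-length, length along its y.
- nut2: plain steel hexagonal coupling nut, 24 mm across flats, 50 mm long, lying on the bin floor; stays in the bin. Origin: on its axis at mid-length, length along its y.
- socket1: plain steel socket, a cylinder 30 mm in diameter and 38 mm tall, standing on the bin floor; stays in the bin. Origin: centre of its underside.
- socket2: plain steel socket, a cylinder 28 mm in diameter and 34 mm tall, standing on the bin floor; stays in the bin. Origin: centre of its underside.
- socket3: plain steel socket, a cylinder 30 mm in diameter and 42 mm tall, standing on the bin floor; stays in the bin. Origin: centre of its underside.
- socket4: plain steel socket, a cylinder 26 mm in diameter and 32 mm tall, standing on the bin floor; stays in the bin. Origin: centre of its underside.
- socket5: plain steel socket, a cylinder 28 mm in diameter and 40 mm tall, standing on the bin floor; stays in the bin. Origin: centre of its underside.
- socket6: plain steel socket, a cylinder 32 mm in diameter and 36 mm tall, standing on the bin floor; stays in the bin. Origin: centre of its underside.
Mind the look-alikes: they are no part of the job. What is shaped like the nut2 but brown or pink is not meant. Leave any orange look-alike of the long_bar alone.

How it is judged:
On the way, in this order (a step that is already met when the one before it is completed fails the run):
1. the tray is slid to the other end of the bin (joint over 0.225 m) while the long bar still lies in the bin (value of joint tray above 0.225 m and height (world z) of long_bar below 0.058 m), for 0.2 s.
2. the long bar is lifted clear of the bin (axis over 80 mm above the bench) (height (world z) of long_bar above 0.08 m), for 0.1 s.
At the end, for the whole second after the job is handed in: The long bar lies still in both forks: middle within 16 mm level and 4 mm in height of the seat point, axis within 0.07 rad of the rest's y; tray still at the other end (joint over 0.22); the short bar, nuts and sockets inside the bin, origins below 58 mm (horizontal distance between long_bar and rest_seat below 0.016 m and z of long_bar in the frame of rest_seat between -0.004 and 0.004 m and angle between the y axis of long_bar and the y axis of rest, either way round below 0.07 rad and linear speed of long_bar below 0.02 m/s and value of joint tray above 0.22 m and x of short_bar in the frame of bin between -0.13 and 0.13 m and y of short_bar in the frame of bin between -0.19 and 0.19 m and height (world z) of each of short_bar, nut1, nut2, socket1, socket2, socket3, socket4, socket5, socket6 below 0.058 m and x of nut1 in the frame of bin between -0.13 and 0.13 m and y of nut1 in the frame of bin between -0.19 and 0.19 m and x of nut2 in the frame of bin between -0.13 and 0.13 m and y of nut2 in the frame of bin between -0.19 and 0.19 m and x of socket1 in the frame of bin between -0.13 and 0.13 m and y of socket1 in the frame of bin between -0.19 and 0.19 m and x of socket2 in the frame of bin between -0.13 and 0.13 m and y of socket2 in the frame of bin between -0.19 and 0.19 m and x of socket3 in the frame of bin between -0.13 and 0.13 m and y of socket3 in the frame of bin between -0.19 and 0.19 m and x of socket4 in the frame of bin between -0.13 and 0.13 m and y of socket4 in the frame of bin between -0.19 and 0.19 m and x of socket5 in the frame of bin between -0.13 and 0.13 m and y of socket5 in the frame of bin between -0.19 and 0.19 m and x of socket6 in the frame of bin between -0.13 and 0.13 m and y of socket6 in the frame of bin between -0.19 and 0.19 m); the robot touches nothing.
It fails at once if the hammer, jar or wrench is moved by more than 30 mm (distance of any of hammer, jar, wrench from where it was at the start of the episode above 0.03 m).
It also fails if it takes over 56 s, if anything falls off the work surface, if the arm or the gripper's body presses on something with over 40 N, if the wrist force passes 120 N, or if a joint passes its speed limit or range.

## Working session

There is one attempt and no reset: what is moved stays moved. The work goes in short steps, Python scripts to look and compute and a tool call to move; the robot and the scene stay as the last step left them, time stands still between calls to the robot, and variables do not carry over. Pictures are saved under pics/ and viewed, about 8 in all and at most 12, crops included, and the job is handed in when it is done.

Besides the shell and the picture viewer there is one more tool, called after ">>>" in YAML: its name, and indented under it one key for each argument. arm_command: Moves the arm, as the interface text tells. Its arguments: {"type":"object","properties":{"moves":{"type":"array","items":{"type":"array","items":{"type":"array","items":{"type":"number"}}}},"gripper":{"type":"number"}},"required":["moves"]}

```bash
mkdir -p pics; cat > h.py <<'E'
import numpy as np, cv2
from bench import arm
from scipy.spatial.transform import Rotation as R
def snap(name, fn):
    o=arm.get_obs(); im=arm.get_image(name)
    cv2.imwrite('pics/'+fn, im['pixels'][:,:,::-1])
    if name=='wrist':
        T=np.eye(4);T[:3,:3]=R.from_quat(o['ee_rot']).as_matrix();T[:3,3]=o['tool_pos']
        P=T@im['tool_from_camera']
    else: P=im['pose']
    np.savez('pics/'+fn+'.npz',K=im['K'],P=P)
    return im
def ray(fn,u,v,z):
    d=np.load('pics/'+fn+'.npz');K,P=d['K'],d['P']
    r=np.linalg.inv(K)@[u,v,1]; r=P[:3,:3]@[r[0],-r[1],-r[2]]
    return P[:3,3]+r*(z-P[2,3])/r[2]
def proj(fn,p):
    d=np.load('pics/'+fn+'.npz');K,P=d['K'],d['P']
    c=P[:3,:3].T@(np.array(p)-P[:3,3]); q=K@[c[0],-c[1],-c[2]]; return q[:2]/q[2]
E
python3 - <<'E'
from h import *
for n in('top','scene'):
    im=snap(n,n+'0.png'); print({k:np.round(v,3).tolist() for k,v in im.items() if k!='pixels'}, im.keys())
o=arm.get_obs();print({k:np.round(v,3).tolist() for k,v in o.items()})
E
```

```text
{'K': [[408.811, 0.0, 276.049], [0.0, 408.811, 209.571], [0.0, 0.0, 1.0]], 'pose': [[0.02, 0.997, -0.072, 0.398], [-1.0, 0.02, 0.004, -0.013], [0.006, 0.071, 0.997, 1.474], [0.0, 0.0, 0.0, 1.0]]} dict_keys(['pixels', 'K', 'pose'])
{'K': [[425.712, 0.0, 283.156], [0.0, 425.712, 212.251], [0.0, 0.0, 1.0]], 'pose': [[-0.156, -0.809, 0.566, 1.26], [0.988, -0.129, 0.088, 0.069], [0.002, 0.573, 0.82, 1.182], [0.0, 0.0, 0.0, 1.0]]} dict_keys(['pixels', 'K', 'pose'])
{'time': 0.1, 'joints': [-1.26, 0.287, 1.578, -0.0, 1.279, -0.15], 'dq': [0.002, -0.0, -0.002, -0.0, -0.0, 0.001], 'effort': [0.001, -40.73, -29.37, -0.0, 0.003, -0.0], 'tool_pos': [0.3, -0.604, 0.249], 'ee_rot': [-0.162, 0.689, -0.688, 0.161], 'contact_force': [0.314, 0.211, -0.212], 'ft_torque': [0.005, -0.027, 0.044], 'gripper_width': 0.996}
```

View pics/top0.png

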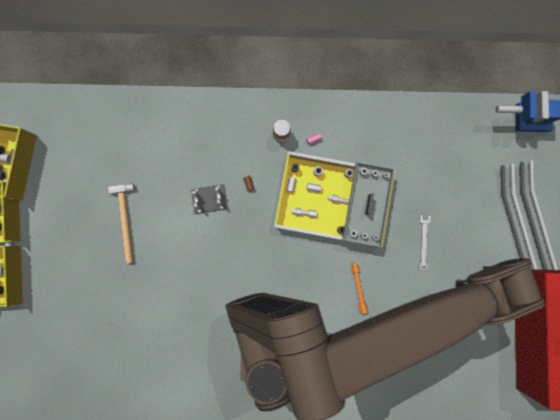

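View pics/scene0.png

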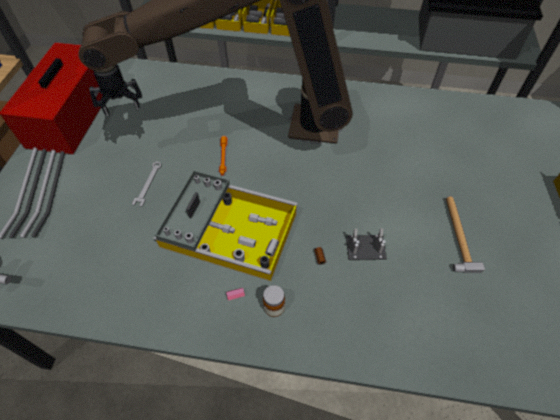

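The top view shows the bin at about px (335,203), with the tray at its right (world -y) end and the lug near (370,206). The long bar sticks out of the tray at (340,199), the short bar is at (305,212) and the rest at (210,199). The scene view agrees.

```bash
python3 - <<'E'
from h import *
f='top0.png'
for n,u,v,z in [('TL',289,153,.06),('TR',395,170,.088),('BR',383,246,.088),('BL',275,229,.06),('lug a',372,194,.117),('lug b',369,218,.117),('bar end',330,198,.017),('bar tray',350,201,.017),('rest',210,199,.0),('rTL',192,188,.008),('rBL',195,214,.008),('rTR',225,185,.008),('rBR',228,211,.008),('jar',282,127,.09),('short',305,212,.017)]:
    print(n,np.round(ray(f,u,v,z),3))
im=cv2.imread('pics/top0.png')[135:265,180:410]
cv2.imwrite('pics/c0.png',cv2.resize(im,None,fx=3.4,fy=3.4,interpolation=cv2.INTER_CUBIC))
E
```

```text
TL [ 0.699 -0.06   0.06 ]
TR [ 0.641 -0.424  0.088]
BR [ 0.381 -0.383  0.088]
BL [ 0.432 -0.017  0.06 ]
lug a [ 0.554 -0.338  0.117]
lug b [ 0.473 -0.329  0.117]
bar end [ 0.548 -0.212  0.017]
bar tray [ 0.538 -0.284  0.017]
rest [0.537 0.22  0.   ]
rTL [0.575 0.285 0.008]
rBL [0.481 0.271 0.008]
rTR [0.588 0.167 0.008]
rBR [0.494 0.153 0.008]
jar [ 0.783 -0.034  0.09 ]
short [ 0.496 -0.123  0.017]
```

View pics/c0.png

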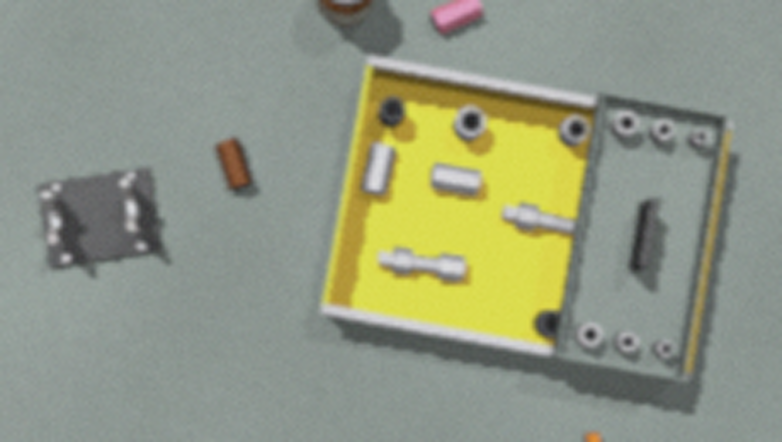

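```bash
python3 - <<'E'
from h import *
o=arm.get_obs();M=R.from_quat(o['ee_rot']).as_matrix();print(M.round(3));z=M[:,2];print(np.degrees(np.arctan2(z[1],z[0])),o['tool_pos'])
E
```

```text
[[-0.896 -0.001  0.445]
 [-0.445  0.002 -0.896]
 [-0.    -1.    -0.002]]
-63.601060007790764 [ 0.29998002 -0.60405101  0.24907988]
```

>>> arm_command:
  moves:
    - [[0.0295, 0.0323, -0.004, 0, 0, 7.87], [0.0295, 0.0323, -0.004, 0, 0, 7.87], [0.0295, 0.0323, -0.004, 0, 0, 7.87], [0.0295, 0.0323, -0.004, 0, 0, 7.87], [0.0295, 0.0323, -0.004, 0, 0, 7.87], [0.0295, 0.0323, -0.004, 0, 0, 7.87], [0.0295, 0.0323, -0.004, 0, 0, 7.87], [0, 0, 0, 0, 0, 0]]
  gripper: 0

```text
time: 0.9
tool_pos: [0.5091, -0.3739, 0.2208]
ee_rot: [-0.463, 0.535, -0.533, 0.464]
contact_force: [-0.4, -0.4, -0.2]
gripper_width: 0.001
```

```bash
python3 - <<'E'
from h import *
snap('wrist','w1.png'); o=arm.get_obs();print(o['tool_pos'],o['joints'],np.degrees(np.arctan2(*R.from_quat(o['ee_rot']).as_matrix()[[1,0],2])))
print(proj('w1.png',(0.513,-.333,.117)), np.load('pics/w1.png.npz')['P'].round(3))
E
```

```text
[ 0.50778524 -0.37595656  0.22122206] [-7.97702173e-01  2.17899265e-01  1.71355297e+00 -7.06801834e-06
  1.21214107e+00 -6.53034130e-01] -8.288670505125747
[269.82859564 148.64406651] [[ 0.99   0.134  0.044  0.52 ]
 [-0.141  0.943  0.301 -0.296]
 [-0.001 -0.304  0.953  0.345]
 [ 0.     0.     0.     1.   ]]
```

View pics/w1.png

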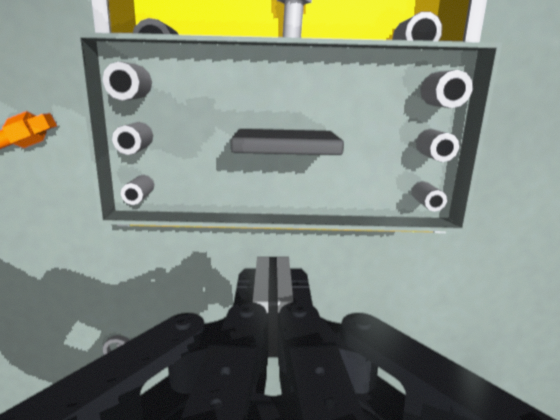

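The wrist view shows the shut fingers clear of the tray. The lug's top spans px (233–342, 130–140), the tray is straight ahead, and the bar shows at (293,15).

```bash
python3 - <<'E'
from h import *
f='w1.png'
for n,u,v,z in [('lugL',234,136,.117),('lugR',342,137,.117),('tTL',82,39,.088),('tTR',494,49,.088),('tBR',461,226,.088),('tBL',103,218,.088),('binBL',112,227,.06),('binBR',447,232,.06),('bar',293,10,.017),('bar2',293,35,.017)]:
    print(n,np.round(ray(f,u,v,z),4))
E
```

```text
lugL [ 0.4924 -0.3223  0.117 ]
lugR [ 0.5577 -0.3321  0.117 ]
tTL [ 0.4034 -0.2514  0.088 ]
tTR [ 0.6638 -0.2944  0.088 ]
tBR [ 0.6443 -0.4146  0.088 ]
tBL [ 0.3829 -0.3712  0.088 ]
binBL [ 0.3731 -0.3881  0.06  ]
binBR [ 0.6464 -0.4313  0.06  ]
bar [ 0.544  -0.2422  0.017 ]
bar2 [ 0.5417 -0.2603  0.017 ]
```

>>> arm_command:
  moves:
    - [[0.0045, -0.001, -0.028, 0, 0, -0.5], [0.0045, -0.001, -0.028, 0, 0, -0.5], [0, 0, -0.028, 0, 0, 0], [0, 0, -0.028, 0, 0, 0], [0.0016, 0.01, 0, 0, 0, 0], [0.0016, 0.01, 0, 0, 0, 0], [0.0016, 0.01, 0, 0, 0, 0], [0.0016, 0.01, 0, 0, 0, 0]]

```text
time: 1.75
tool_pos: [0.523, -0.3409, 0.1126]
ee_rot: [0.457, -0.538, 0.541, -0.457]
contact_force: [-0.7, -1.7, 0.8]
gripper_width: -0.002
```

>>> arm_command:
  moves:
    - [[0.0029, 0.0178, 0, 0, 0, 0], [0.0029, 0.0178, 0, 0, 0, 0], [0.0029, 0.0178, 0, 0, 0, 0], [0.0029, 0.0178, 0, 0, 0, 0], [0.0029, 0.0178, 0, 0, 0, 0], [0.0029, 0.0178, 0, 0, 0, 0], [0.0029, 0.0178, 0, 0, 0, 0], [0.0029, 0.0178, 0, 0, 0, 0]]

```text
time: 2.55
tool_pos: [0.5455, -0.1965, 0.1103]
ee_rot: [0.457, -0.54, 0.54, -0.457]
contact_force: [1.5, -3.7, 0.8]
gripper_width: -0.001
```

>>> arm_command:
  moves:
    - [[0.002, 0.0118, 0, 0, 0, 0], [0.002, 0.0118, 0, 0, 0, 0], [0.002, 0.0118, 0, 0, 0, 0], [0.002, 0.0118, 0, 0, 0, 0], [0.0016, 0.01, 0, 0, 0, 0], [0, 0, 0, 0, 0, 0]]

```text
time: 3.15
tool_pos: [0.5546, -0.1391, 0.1098]
ee_rot: [-0.457, 0.54, -0.539, 0.457]
contact_force: [-0.2, 1.0, 1.1]
gripper_width: -0.001
```

>>> arm_command:
  moves:
    - [[0.0005, 0.003, 0, 0, 0, 0], [0.0005, 0.003, 0, 0, 0, 0], [0.0005, 0.003, 0, 0, 0, 0], [0.0005, 0.003, 0, 0, 0, 0], [0, 0, 0, 0, 0, 0]]

```text
time: 3.65
tool_pos: [0.5568, -0.1284, 0.1102]
ee_rot: [-0.457, 0.54, -0.54, 0.457]
contact_force: [-0.0, -1.4, -0.1]
gripper_width: -0.0
```

>>> arm_command:
  moves:
    - [[0.0004, 0.0025, 0, 0, 0, 0], [0.0004, 0.0025, 0, 0, 0, 0], [0.0003, 0.002, 0, 0, 0, 0], [0, 0, 0, 0, 0, 0]]

```text
time: 4.05
tool_pos: [0.5581, -0.1215, 0.1104]
ee_rot: [-0.457, 0.54, -0.54, 0.457]
contact_force: [-0.8, 0.3, 0.2]
gripper_width: -0.001
```

>>> arm_command:
  moves:
    - [[0.0003, 0.002, 0, 0, 0, 0], [0, 0, 0, 0, 0, 0]]

```text
time: 4.25
tool_pos: [0.5584, -0.1196, 0.1104]
ee_rot: [0.457, -0.54, 0.54, -0.457]
contact_force: [0.3, -0.6, -0.7]
gripper_width: -0.0
```

>>> arm_command:
  moves:
    - [[-0.003, -0.02, 0, 0, 0, 0], [-0.003, -0.02, 0.035, 0, 0, 0], [-0.003, -0.02, 0.045, 0, 0, 0], [-0.003, -0.02, 0.045, 0, 0, 0], [-0.004, -0.025, 0.025, 0, 0, 0], [-0.004, -0.025, 0, 0, 0, 0], [0, 0, 0, 0, 0, 0]]
  gripper: 0.045

```text
time: 4.95
tool_pos: [0.5385, -0.2523, 0.2623]
ee_rot: [0.456, -0.539, 0.542, -0.456]
contact_force: [0.1, 0.3, -1.0]
gripper_width: 0.527
```

```bash
python3 - <<'E'
from h import *
snap('wrist','w2.png'); snap('top','top2.png'); o=arm.get_obs();print(o['tool_pos'],np.degrees(np.arctan2(*R.from_quat(o['ee_rot']).as_matrix()[[1,0],2])))
E
```

```text
[ 0.53802813 -0.24956483  0.25987477] -9.574613619459157
```

View pics/w2.png

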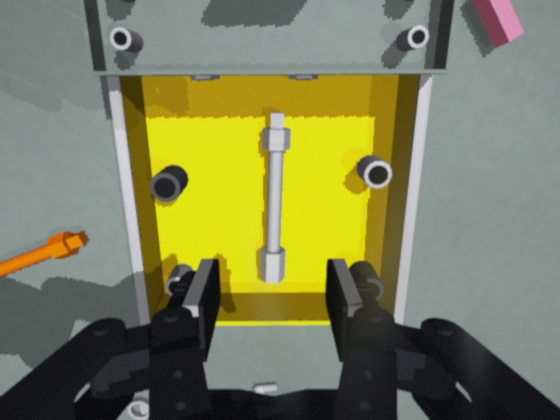

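The tray is out of the way. The long bar lies free from px (277,113) to (272,284), with its shank at rows 152–248, and the nearest sockets at (168,185) and (375,172) are over 80 mm from its middle.

```bash
python3 - <<'E'
from h import *
f='w2.png'
P={n:ray(f,u,v,z) for n,u,v,z in [('tip',277,113,.017),('end',272,284,.017),('s1',275,153,.017),('s2',273,247,.017),('tL',95,72,.088),('tR',444,70,.088),('bL',142,325,.06),('bR',398,323,.06)]}
for n in P: print(n,P[n].round(4))
a=P['tip'];b=P['end'];print(np.linalg.norm(a-b),np.linalg.norm(P['s1']-P['s2']),(a+b)/2,(P['s1']+P['s2'])/2,np.degrees(np.arctan2(a[0]-b[0],a[1]-b[1])))
yv=np.array([.163,.987,0]);print('tray edge from bin end',((P['tL']+P['tR'])/2-(P['bL']+P['bR'])/2)@yv)
M=R.from_euler('z',0).as_matrix()
E
```

```text
tip [ 0.5521 -0.2026  0.017 ]
end [ 0.5157 -0.3868  0.017 ]
s1 [ 0.5437 -0.2408  0.017 ]
s2 [ 0.5244 -0.3421  0.017 ]
tL [ 0.4211 -0.144   0.088 ]
tR [ 0.6821 -0.1872  0.088 ]
bL [ 0.3793 -0.3864  0.06  ]
bR [ 0.6405 -0.4292  0.06  ]
0.18776838801001447 0.103071691020798 [ 0.53389354 -0.29467764  0.017     ] [ 0.53406682 -0.29143136  0.017     ] 11.204932194044897
tray edge from bin end 0.24584933766673303
```

>>> arm_command:
  moves:
    - [[-0.001, -0.011, -0.03, 0, 0, -0.8], [-0.001, -0.011, -0.03, 0, 0, -0.8], [-0.001, -0.011, -0.03, 0, 0, 0], [-0.001, -0.01, -0.03, 0, 0, 0], [0, 0, -0.03, 0, 0, 0], [0, 0, 0, 0, 0, 0], [0, 0, 0, 0, 0, 0]]

```text
time: 5.75
tool_pos: [0.5341, -0.2914, 0.1096]
ee_rot: [-0.45, 0.547, -0.545, 0.449]
contact_force: [0.2, 0.3, 1.4]
gripper_width: 0.526
```

```bash
python3 - <<'E'
from h import *
snap('wrist','w3.png'); o=arm.get_obs();print(o['tool_pos'],o['gripper_width'],np.degrees(np.arctan2(*R.from_quat(o['ee_rot']).as_matrix()[[1,0],2])))
for p in [(.534,-.293,.017),(.5447,-.239,.017),(.5233,-.347,.017)]: print(proj('w3.png',p))
E
```

```text
[ 0.53500449 -0.29226907  0.11126179] 0.5250436319695095 -11.05101063914193
[273.30871956 219.60190114]
[273.61088671 130.1365984 ]
[273.04752433 296.9362844 ]
```

View pics/w3.png

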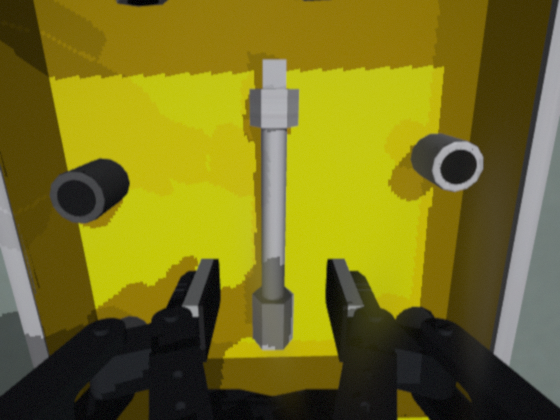

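Shank runs rows 128–288 on column 273, matching the prediction; jaws straddle it. I'll descend and grip.

>>> arm_command:
  moves:
    - [[0, 0, -0.025, 0, 0, 0], [0, 0, -0.025, 0, 0, 0], [0, 0.001, -0.02, 0, 0, 0], [0, 0, -0.012, 0, 0, 0], [0, 0, 0, 0, 0, 0], [0, 0, 0, 0, 0, 0]]

```text
time: 6.4
tool_pos: [0.5353, -0.2924, 0.0299]
ee_rot: [0.449, -0.545, 0.547, -0.45]
contact_force: [-0.8, 0.2, -0.4]
gripper_width: 0.53
```

>>> arm_command:
  moves:
    - [[0, 0, 0, 0, 0, 0], [0, 0, 0, 0, 0, 0], [0, 0, 0, 0, 0, 0], [0, 0, 0, 0, 0, 0], [0, 0, 0, 0, 0, 0], [0, 0, 0, 0, 0, 0]]
  gripper: 0

```text
time: 7.0
tool_pos: [0.5351, -0.2925, 0.03]
ee_rot: [0.449, -0.545, 0.547, -0.449]
contact_force: [-0.3, 1.9, 5.7]
gripper_width: 0.146
```

Opening reads 12.5 mm on a 15 mm shank with an upward force, so the pads may be gripping above the axis. I'll reopen, go 5 mm lower and grip again.

>>> arm_command:
  moves:
    - [[0, 0, 0, 0, 0, 0], [0, 0, 0, 0, 0, 0], [0, 0, -0.003, 0, 0, 0], [0, 0, -0.002, 0, 0, 0], [0, 0, 0, 0, 0, 0]]
  gripper: 0.035

```text
time: 7.5
tool_pos: [0.5342, -0.2918, 0.0232]
ee_rot: [-0.449, 0.546, -0.546, 0.449]
contact_force: [-0.6, 0.5, 2.0]
gripper_width: 0.409
```

>>> arm_command:
  moves:
    - [[0, 0, 0, 0, 0, 0], [0, 0, 0, 0, 0, 0], [0, 0, 0, 0, 0, 0], [0, 0, 0, 0, 0, 0], [0, 0, 0, 0, 0, 0], [0, 0, 0, 0, 0, 0]]
  gripper: 0

```text
time: 8.1
tool_pos: [0.5349, -0.2925, 0.0245]
ee_rot: [0.449, -0.545, 0.547, -0.449]
contact_force: [-0.6, 0.1, 6.2]
gripper_width: 0.15
```

>>> arm_command:
  moves:
    - [[0, 0, 0.006, 0, 0, 0], [0, 0, 0.012, 0, 0, 0], [0, 0, 0.02, 0, 0, 0], [0, 0, 0.03, 0, 0, 0], [0, 0, 0.04, 0, 0, 0], [0, 0, 0.04, 0, 0, 0], [0, 0, 0.02, 0, 0, 0], [0, 0, 0, 0, 0, 0]]

```text
time: 8.9
tool_pos: [0.536, -0.2931, 0.1963]
ee_rot: [0.449, -0.543, 0.549, -0.45]
contact_force: [0.0, -0.4, -1.5]
gripper_width: 0.147
```

```bash
python3 - <<'E'
from h import *
snap('wrist','w4.png'); snap('top','top4.png'); o=arm.get_obs();print(o['tool_pos'],o['gripper_width'],o['contact_force'],np.degrees(np.arctan2(*R.from_quat(o['ee_rot']).as_matrix()[[1,0],2])))
im=cv2.imread('pics/top4.png')[135:265,180:410]
a=cv2.resize(im,(560,317),interpolation=cv2.INTER_CUBIC)
w=cv2.imread('pics/w4.png'); w=cv2.resize(w,(373,280)); w=cv2.copyMakeBorder(w,0,0,0,187,cv2.BORDER_CONSTANT)
cv2.imwrite('pics/c4.png',np.vstack([a,w]))
E
```

```text
[ 0.53380982 -0.29148835  0.19075124] 0.15104767204757696 [-5.25308099e-04 -3.44321667e-01 -2.52745940e+00] -11.10934321835389
```

View pics/c4.png

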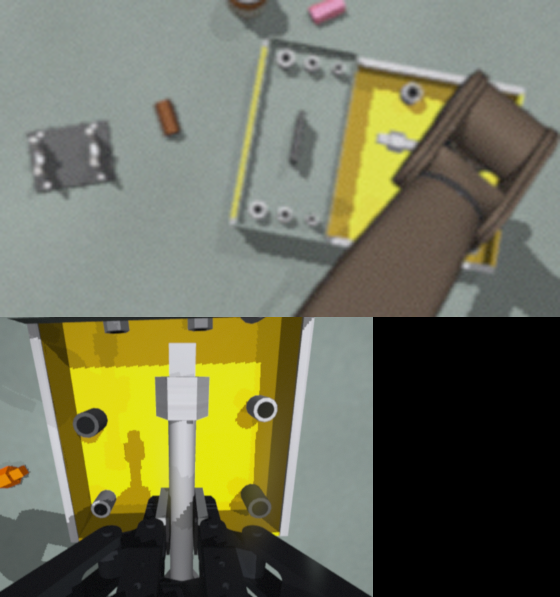

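The bar is held level by its shank, with its collar at px (182,400) in the lower panel. The weight reads 2.5 N and the tray is still at the far end. I'm carrying it over to the rest.

```bash
python3 - <<'E'
from h import *
o=arm.get_obs();T=o['tool_pos']
w=cv2.imread('pics/w4.png');hsv=cv2.cvtColor(w,cv2.COLOR_BGR2HSV)
g=((hsv[:,:,1]<60)&(hsv[:,:,2]>90)).astype(np.uint8)
for r in range(30,400,12):
    x=np.flatnonzero(g[r,225:325])+225
    if len(x):
        print(r,x.min(),x.max(),len(x))
for v in(150,155,160):
  p=ray('w4.png',273,v,T[2]-.0075);print(v,p.round(4),np.linalg.norm((p-T)[:2]))
E
```

```text
42 254 293 40
54 254 293 40
66 254 292 39
78 254 292 39
90 234 312 79
102 234 313 80
114 234 312 79
126 234 312 79
138 235 311 77
150 243 305 63
162 254 293 40
174 254 292 39
186 254 292 39
198 254 292 39
210 254 292 39
222 254 291 38
234 255 291 37
246 255 291 37
258 242 303 56
270 239 306 59
282 237 308 55
294 236 310 54
306 243 301 39
318 258 287 30
330 257 286 30
342 257 286 30
354 257 290 32
366 247 298 50
378 247 298 45
390 258 293 29
150 [ 0.5469 -0.2388  0.1833] 0.05432346035552776
155 [ 0.5466 -0.2406  0.1833] 0.052454443517605004
160 [ 0.5462 -0.2425  0.1833] 0.0505697527050112
```

>>> arm_command:
  moves:
    - [[0, 0.04, 0, 0, 0, 1.5], [0, 0.04, 0, 0, 0, 1.5], [0, 0.04, 0, 0, 0, 1.5], [0, 0.04, 0, 0, 0, 1.5], [0, 0.04, 0, 0, 0, 1.5], [0, 0.04, 0, 0, 0, 1.5], [0, 0.04, 0, 0, 0, 1.5], [0, 0.04, 0, 0, 0, 1.5]]

```text
time: 9.8
tool_pos: [0.5323, 0.0299, 0.1882]
ee_rot: [0.505, -0.497, 0.494, -0.503]
contact_force: [0.6, 0.2, -0.9]
gripper_width: 0.151
```

>>> arm_command:
  moves:
    - [[0, 0.04, 0, 0, 0, 1.4], [0, 0.04, 0, 0, 0, 1.4], [0, 0.04, 0, 0, 0, 1.4], [0, 0.04, 0, 0, 0, 1.2], [0, 0.02, 0, 0, 0, 0], [0, 0, 0, 0, 0, 0], [0, 0, 0, 0, 0, 0]]

```text
time: 10.5
tool_pos: [0.5329, 0.208, 0.1887]
ee_rot: [0.528, -0.472, 0.471, -0.525]
contact_force: [-0.7, 0.1, -2.6]
gripper_width: 0.147
```

```bash
python3 - <<'E'
from h import *
snap('wrist','w5.png'); o=arm.get_obs();print(o['tool_pos'],o['gripper_width'],o['contact_force'],np.degrees(np.arctan2(*R.from_quat(o['ee_rot']).as_matrix()[[1,0],2])))
c=np.array([.5345,.219]);y=np.array([-.109,.994])
for s in(-.04,.04):print(proj('w5.png',[*(c+s*y),.077]))
E
```

```text
[0.53325491 0.20735993 0.189223  ] 0.14779005444288468 [-0.26502569  0.14422676 -2.10534941] 6.2862118648728895
[277.24199417 246.90467407]
[277.92082038 130.40200794]
```

View pics/w5.png

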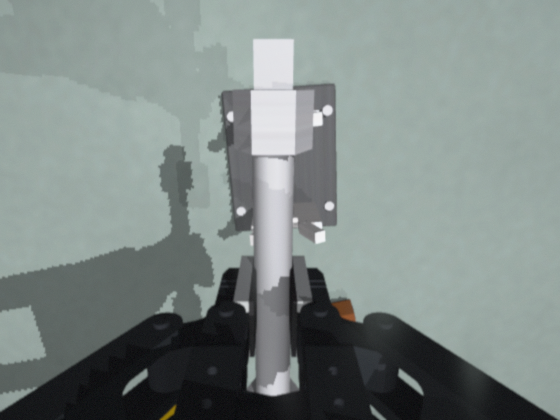

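The bar is over the rest. The plate corners are near (222,92), (335,84), (336,224) and (236,230), and its bolts at (232,117), (327,110), (330,205) and (241,211). The right prong tops are at (317,118) and (319,236).

```bash
python3 - <<'E'
from h import *
f='w5.png'
w=cv2.imread('pics/w5.png')
def q(L,z): return np.array([ray(f,u,v,z)[:2] for u,v in L])
g=((w.min(2)>190)).astype(np.uint8)
n,l,s,c=cv2.connectedComponentsWithStats(g)
for i in range(1,n):
    if s[i,4]>15: print(s[i],c[i].round(1))
def rep(n,Q):
    d1=Q[0]-Q[3]; d2=Q[1]-Q[2]; e=Q[1]-Q[0]; e2=Q[2]-Q[3]
    print(n,Q.mean(0).round(4),[np.linalg.norm(k).round(4) for k in(d1,d2,e,e2)],[np.degrees(np.arctan2(-k[0],k[1])).round(2) for k in(d1,d2)],[np.degrees(np.arctan2(k[1],k[0])).round(2) for k in(e,e2)])
rep('bolts',q([(232,117),(327,110),(330,205),(241,211)],.010))
rep('plate',q([(222,92),(335,84),(336,224),(236,230)],.008))
print(q([(317,118),(319,236)],.077))
b=[ray('w5.png',u,v,.182) for u,v in((273.5,160),(273.5,240))];d=b[0]-b[1];print('bar',b,np.degrees(np.arctan2(-d[0],d[1])))
cv2.imwrite('pics/c5.png',cv2.resize(w[70:260,200:360],None,fx=3.5,fy=3.0,interpolation=cv2.INTER_CUBIC))
E
```

```text
[ 251   39   45  116 4883] [273.   97.6]
[323 105   9  10  73] [327.  109.9]
[313 110  10  16 132] [317.2 118.3]
[227 112   6   9  43] [230.  116.1]
[ 262  158   27  131 2583] [275.3 215.2]
[325 202   9   8  56] [329.  205.6]
[237 208   8   7  47] [240.6 210.9]
[293 218   5   5  23] [294.8 220. ]
[313 222   9   7  38] [318.  224.2]
[315 231  11  13 116] [319.7 237. ]
[250 236   3  10  28] [251.  240.2]
[242 302   6   9  27] [245.2 304.9]
[265 373  19  22 258] [276.4 385.3]
bolts [0.5385 0.225 ] [np.float64(0.0796), np.float64(0.0796), np.float64(0.0758), np.float64(0.0768)] [np.float64(10.02), np.float64(10.78)] [np.float64(10.47), np.float64(10.5)]
plate [0.5383 0.2255] [np.float64(0.1173), np.float64(0.1174), np.float64(0.0889), np.float64(0.0883)] [np.float64(10.0), np.float64(9.73)] [np.float64(10.21), np.float64(10.13)]
[[0.55340939 0.26902696]
 [0.56644842 0.19060888]]
bar [array([0.5273584 , 0.26061452, 0.182     ]), array([0.5308096 , 0.22977638, 0.182     ])] 6.3856080962066155
```

View pics/c5.png

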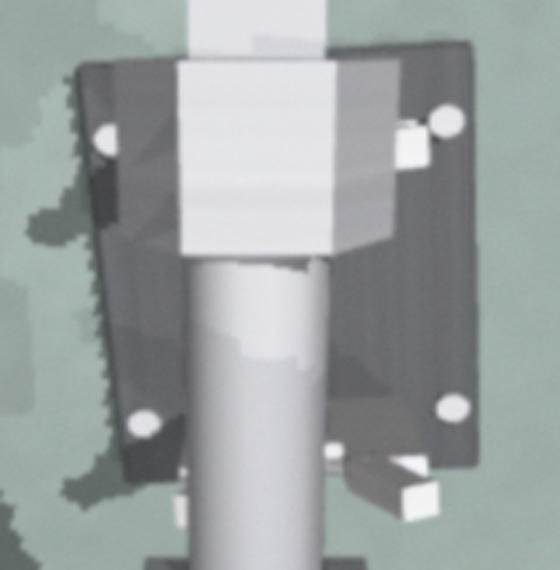

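>>> arm_command:
  moves:
    - [[0.0025, 0.01, -0.02, 0, 0, 2], [0.0025, 0.009, -0.02, 0, 0, 1.7], [0, 0, -0.03, 0, 0, 0], [0, 0, -0.02, 0, 0, 0], [0, 0, -0.01, 0, 0, 0], [0, 0, 0, 0, 0, 0], [0, 0, 0, 0, 0, 0]]

```text
time: 11.25
tool_pos: [0.5399, 0.2266, 0.092]
ee_rot: [-0.541, 0.455, -0.455, 0.542]
contact_force: [1.4, -0.6, -2.1]
gripper_width: 0.149
```

```bash
python3 - <<'E'
from h import *
snap('wrist','w6.png'); o=arm.get_obs();print(o['tool_pos'],o['gripper_width'],o['contact_force'],np.degrees(np.arctan2(*R.from_quat(o['ee_rot']).as_matrix()[[1,0],2])))
E
```

```text
[0.54037454 0.22686215 0.09268365] 0.14854607502702788 [ 0.70011771  0.11707899 -2.24389038] 9.946789939775622
```

View pics/w6.png

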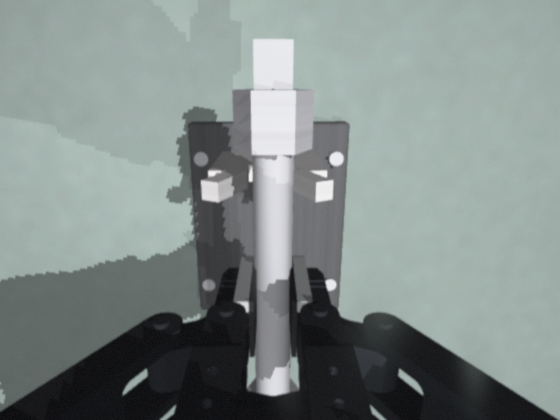

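Bar is aligned with the notches. The prong tops at (213,190) and (324,189) centre on column 268 against the bar's 273, so it sits about 2 mm too far +x. I'll correct that and lower it.

>>> arm_command:
  moves:
    - [[-0.002, 0, -0.006, 0, 0, 0], [0, 0, -0.008, 0, 0, 0], [0, 0, -0.006, 0, 0, 0], [0, 0, -0.005, 0, 0, 0], [0, 0, -0.004, 0, 0, 0], [0, 0, -0.002, 0, 0, 0], [0, 0, 0, 0, 0, 0], [0, 0, 0, 0, 0, 0]]

```text
time: 12.1
tool_pos: [0.5375, 0.2272, 0.0604]
ee_rot: [-0.541, 0.454, -0.455, 0.542]
contact_force: [0.5, -0.5, -0.8]
gripper_width: 0.15
```

>>> arm_command:
  moves:
    - [[0, 0, -0.001, 0, 0, 0], [0, 0, 0, 0, 0, 0]]

```text
time: 12.3
tool_pos: [0.5376, 0.2272, 0.06]
ee_rot: [-0.541, 0.454, -0.455, 0.542]
contact_force: [0.2, -0.9, 1.7]
gripper_width: 0.153
```

>>> arm_command:
  moves:
    - [[0, 0, 0, 0, 0, 0], [0, 0, 0, 0, 0, 0], [0, 0, 0, 0, 0, 0], [0, 0, 0, 0, 0, 0], [0, 0, 0.01, 0, 0, 0], [0, 0, 0.02, 0, 0, 0], [0, 0, 0.03, 0, 0, 0], [0, 0, 0.03, 0, 0, 0]]
  gripper: 0.04

```text
time: 13.1
tool_pos: [0.537, 0.2271, 0.1506]
ee_rot: [0.542, -0.455, 0.454, -0.541]
contact_force: [0.5, -0.1, 0.2]
gripper_width: 0.467
```

>>> arm_command:
  moves:
    - [[0, 0, 0.03, 0, 0, 0], [0, -0.02, 0.02, 0, 0, 0], [0, -0.02, 0, 0, 0, 0], [0, -0.02, 0, 0, 0, 0], [0, 0, 0, 0, 0, 0], [0, 0, 0, 0, 0, 0]]

```text
time: 13.7
tool_pos: [0.5373, 0.1671, 0.1999]
ee_rot: [-0.541, 0.455, -0.455, 0.542]
contact_force: [-0.2, -0.7, -0.4]
gripper_width: 0.471
```

```bash
python3 - <<'E'
from h import *
snap('wrist','w7.png'); snap('scene','s7.png');o=arm.get_obs();print(o['time'],o['tool_pos'],o['gripper_width'],o['contact_force'])
w=cv2.imread('pics/w7.png');s=cv2.imread('pics/s7.png')[140:300,140:420]
cv2.imwrite('pics/c7.png',np.hstack([cv2.resize(w,(427,320)),cv2.resize(s,(373,213)) if 0 else cv2.copyMakeBorder(cv2.resize(s,(373,213),interpolation=cv2.INTER_CUBIC),0,107,0,0,cv2.BORDER_CONSTANT)]))
E
```

```text
13.8 [0.53722    0.1676999  0.19951237] 0.4707310369751589 [-0.945102    0.01947996 -0.92281055]
```

View pics/c7.png

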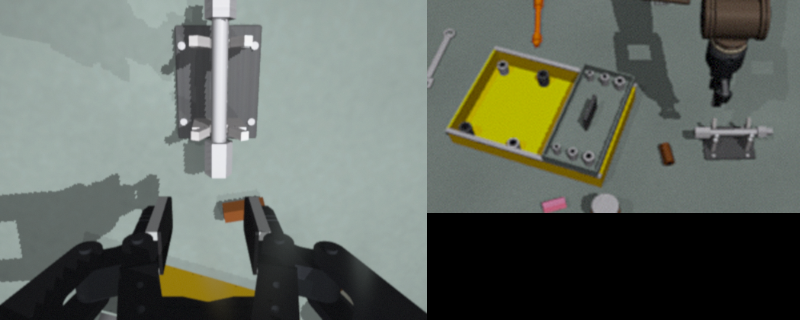

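The bar lies in both forks with a collar beyond each, and in the scene view the tray is at the far end. One numeric check of the seating and tray, then I'll hand in.

```bash
python3 - <<'E'
from h import *
w=cv2.imread('pics/w7.png');f='w7.png'
a=ray(f,287,24,.0525);b=ray(f,287,188,.0525);d=a-b
print('shank',a.round(4),b.round(4),'len',np.linalg.norm(d),'mid',((a+b)/2).round(4),'yaw',np.degrees(np.arctan2(-d[0],d[1])),'seat .538 .225 yaw 10')
g=w.min(2)
for r in (80,110,140):
    x=np.flatnonzero(g[r,265:315]>130)+265; p=[ray(f,u,r,.0525) for u in(x.min(),x.max()+1)]; print(r,x.min(),x.max(),'width',np.linalg.norm(p[0]-p[1]).round(4),'mid',((p[0]+p[1])/2).round(4))
# tray: lug in scene view
s=cv2.imread('pics/s7.png'); x0,y0=140,140;k=280/373
for n,u,v,z in[('trayA',583,66,.088),('trayB',636,74,.088),('trayC',602,175,.088),('trayD',542,158,.088),('binA',497,48,.06),('binB',448,132,.06)]:
    print(n,ray('s7.png',x0+(u-427)*k,y0+v*160/213,z).round(3))
E
```

```text
shank [0.5269 0.2838 0.0525] [0.5477 0.1724 0.0525] len 0.11324417310895032 mid [0.5373 0.2281 0.0525] yaw 10.602762738742465 seat .538 .225 yaw 10
80 280 298 width 0.0132 mid [0.5351 0.2493 0.0525]
110 280 297 width 0.0128 mid [0.5385 0.2293 0.0525]
140 279 297 width 0.0139 mid [0.5421 0.2083 0.0525]
trayA [ 0.429 -0.147  0.088]
trayB [ 0.433 -0.015  0.088]
trayC [ 0.714 -0.05   0.088]
trayD [ 0.694 -0.187  0.088]
binA [ 0.385 -0.381  0.06 ]
binB [ 0.647 -0.423  0.06 ]
```

```bash
python3 -c "
from bench import arm
print(arm.finish_job())"
```

```text
the job is handed in; nothing more can be done
None
```

I slid the tray to the far end of the bin, lifted the long bar out and laid it in the bar rest. I handed the job in at about 14 s of the 56 s allowed; no verdict is reported.

- **Long bar:** it lies in both forks with a collar beyond each. Its middle is about 3 mm from the estimated seat and its axis about 0.6° (0.01 rad) off the rest's. I did not measure its height directly. On lowering, the measured force changed from the bar's weight to a light push up at the expected height, so it appears fully down.
- **Tray:** my two estimates of its position disagree slightly. The close wrist view gave about 0.241 m and a coarser scene-view check about 0.234 m, both over the required 0.225 m. I felt no clear end stop while pushing.
- **Grip:** the first grip read 12.5 mm on the 15 mm shank, so I regripped 5 mm lower. It read 12.8 mm there, so I took it as a property of the gripper reading; the bar lifted level at about the right weight.
- **Other parts:** I touched nothing else in the bin or on the bench. In the last picture the four sockets in the uncovered part of the bin were in place and the jar looked undisturbed. The parts now under the tray could not be seen, and I did not check the hammer and wrench separately at the end.

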